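# Arm the laser detector with its key and hold the shutter open

### The arm

A 6-joint arm with a two-finger parallel gripper is mounted at the origin on the work surface. World frame = base frame: x ahead of the robot, y to its left, z up, the work surface at z = 0. Lengths are in m, angles in rad, forces in N, time in s.
With the tool pointing down it reaches from about 0.275 to 0.875 m from the base axis. Payload 12.5 kg.
Tool frame: the origin (TCP) lies at the very end of the fingers, on their centre line; the grasp point (between the pads) lies 19 mm behind it; z points along the fingers, y is the line along which they close (so a half turn about z gives the same grasp; the last joint's range is limited). The gripper opens to 85 mm and grips with 20 to 120 N. Pads are 22 mm wide; open, the fingers measure 114 mm over their backs; the gripper's body (76 mm by 85 mm) begins 54 mm behind the grasp point. The pads swing forward as they close: fully open they stand 13 mm farther back than shut.
Start: joints at [1.049, 0.351, 1.652, -0, 1.139, -0.085], TCP at [0.233, 0.498, 0.207] pointing down, gripper open.
Joint ranges: [-2.75, 2.75], [-0.79, 2.1], [0.01, 2.65], [-1.57, 4.71], [0.07, 3.14], [-2.87, 2.87]. Speed limits (rad/s): [2.22, 2.22, 2.79, 3.14, 3.14, 3.14].

### API

Orientations are given as a 3x3 rotation matrix whose columns are the frame's x, y, z axes.
In Python, from bench import manip gives the robot as it stands. Calls block until the motion is done:
- manip.move_ptp(position, orientation): joint-space move of the TCP to a pose.
- manip.move_l(position, attitude=None, max_speed=0.15): straight line of the TCP; attitude=None keeps the orientation; max_speed is the mean speed in m/s.
- manip.move_j(angles): joint-space move.
- manip.set_gripper(opening, effort=None): opening from 0.0 (shut) to 1.0 (fully open); effort is the grip in N (None keeps the last); returns when the fingers have stopped.
- manip.dwell(seconds).
- manip.inverse_kinematics(position, orientation): joint angles nearest the present ones, or None.
- manip.grab_frame(name): name is "side" or "top"; returns (picture, depth): 400x640x3 uint8, red, green, blue; 400x640 float32, m along the optical axis (not along the pixel's ray), 0 where there is no reading.
- manip.get_calibration(name): a dict with "camera_matrix" (3x3 intrinsics, pixels), "k1" (the pictures are not rectified: a ray, as slopes to the right and down, at radius r is drawn at 1 + k1 r^2 times it, then the intrinsics apply), "R" (3x3) and "t" (3): a world point X has camera coordinates R X + t. Camera axes: x right, y down, z forward; pixel columns grow to the right and rows downward; lengths in m; the calibration is good to about 2 mm. A picture is of the moment at which its call begins. get_calibration takes no time and is no camera call.
A pose or a line that the arm cannot do raises manip.Unreachable and nothing moves.
- manip.sign_off(): hands the job in; it is judged then, once.
Trained networks look in the newest picture that a camera, given by its name, has taken for a name from the list of things; names that differ only in an ending like _2 or _b are one class to them, and where a whole thing is asked for, a point or a joint stands for the part that bears it (a point fixed in the world has none). Each returns a list of dicts, best first, with "confidence" (0 to 1); they miss things now and then, are a little off and sometimes report something else, mostly with a low value. They report only what shows in the picture. A call takes as long as a camera call.
- manip.look_for(camera, name): "at" ([x, y, z] in m, in world coordinates, good to about 4 mm: the middle of the surface that is visible of it).
Readings, each from a call of its own:
- manip.current_time(): time.
- manip.current_qpos(): joint angles.
- manip.current_joint_vel(): joint speeds.
- manip.current_joint_torque(): joint torques, N m.
- manip.current_ee_pos(): TCP position.
- manip.current_tcp_rot(): TCP orientation.
- manip.current_force(): force on the tool from outside, world axes, zero at the start.
- manip.current_ft_torque(): the same for the moment, N m.
- manip.current_grip_width(): opening from 0.0 (shut) to 1.0 (fully open).
- manip.current_grip_force(): force on a finger pad.
Only numpy, scipy, OpenCV 4.12 (cv2) and the standard library are available. Lean on these libraries where they do the work, as an engineer would, in place of code of your own. Each camera call takes 0.05 s, during which the arm holds its last target. There are 200 camera calls.

### The job

Open the laser for an alignment reading: take the red-bowed key from the key block, push it fully into the key switch on top of the detector, turn it clockwise all the way to ON and leave it in there. Then pull the black spring-return shutter knob on the detector's front straight out until the green ring on its rod has just come fully out of the guide bush, and finish while still holding it there (the program ends with the knob held in the gripper, since it springs shut when let go). Leave the other things on the bench where they are.

Things in the scene. Friction and masses are not known exactly. Their poses are not given: they have to be found in the camera images.
- laser: Laser fluorescence detector, a fixed navy box 340 mm deep (x) x 300 wide (y) x 150 high. Origin: centre of its underside; x points from its front (which faces the robot) to its back, z up. On the deck, 80 mm behind the front and 50 mm left (+y) of the middle, is the key switch; on the front, in line with it, the shutter.
- key_block: Grey fixed block 120 (x) x 50 (y) x 35 mm high in which two keys stand upright, 55 mm apart along its x axis; which key stands in which slot varies. Origin: centre of its underside. Slots 22 mm deep, their long side along the block's x axis.
- laser_key: The laser's key, red bow, standing upright in the block, about 30 g. Origin: lower end of the blade, z up along the key. From there up: blade 20 mm, round collar 14 mm across to 24 mm, neck to 30 mm, then the flat bow to 62 mm, 26 mm wide (x) x 10 thick (y). Pinch the bow across its 10 mm (along y).
- laser_key_tip (a point): Lower end of the red key's steel blade, on its axis; same axes as the key. Blade 9 mm wide (x) x 4 thick (y), 20 mm long, its last 4 mm narrowed to 6.6 x 2.2 mm. It works either way round (a half turn makes no difference).
- blue_key: Another key of the same shape with a blue bow, for other equipment: leave it in the block.
- keyhole (a point): Centre of the key slot's mouth on the brass plug of the key switch, 158 mm above the bench, 8 mm above the deck (the round steel bezel about it, 33 mm across, stands 1 mm higher). Slot 10.2 mm along this point's x, 5.2 along y, 22 deep, z up; it turns with the plug. Key fully in: its collar rests on the plug, the tip 20 mm below the mouth.
- keyswitch (a joint): Angle of the plug: 0 at OFF (slot along the detector's x, white dot), grows clockwise seen from above, end stop 1.047 rad (60 degrees) = ON (green dot). Starts 0 to 0.1; stays where left (friction 0.05 N m). The blade has about 0.14 rad of play in the slot: the key must turn that much farther than the plug. Below about 0.4 rad a cam inside bolts the shutter rod.
- shutter_knob: Black round shutter knob, 28 mm diameter, 26 mm long along the rod, on a 10 mm steel rod; origin at its centre, 115 mm above the bench (35 mm below the detector's deck); its x axis points along the rod into the detector, so it is pulled along -x. With the shutter shut its centre stands 45 mm in front of the detector's front. It can be pinched from above across its diameter (along y).
- shutter (a joint): How far the shutter rod is pulled out: 0 shut (where a spring holds it), end stop 0.050 m. The spring pulls back with about 5 N at 0 and 9 N at 0.032. A green ring 6 mm wide on the rod starts to show at the face of the guide bush at 0.024 and is fully out at 0.030: the shutter is open there; farther out it begins to close the beam again.
- phone: Bystander: black phone lying flat, 150 x 73 x 8 mm.
- highlighter: Bystander: yellow-green highlighter pen lying flat, 120 mm long, 17 thick.
- tape_roll: Bystander: yellow roll of tape lying flat, 84 mm across, 19 high.
- amber_bottle: Bystander: amber reagent bottle, 72 mm across, 160 high.
- vial_rack: Bystander: blue rack of sample vials, 130 x 80 x 38 mm.
- carton: Bystander: white carton 100 x 85 x 60 mm on the detector's deck, right of the middle.
- hygrometer: Bystander: black thermo-hygrometer, 40 (with foot) x 75 x 70 mm high, standing on the bench right of the detector.

How it is judged:
On the way, in this order (a step that is already met when the one before it is completed fails the run):
1. the red key stands fully in the key switch (z of laser_key_tip in the frame of keyhole below -0.016 m and horizontal distance between laser_key_tip and keyhole below 0.004 m and angle between the x axis of laser_key and the x axis of keyhole, either way round below 0.25 rad), for 0.2 s.
2. the key switch is turned to ON (value of joint keyswitch above 0.95 rad), for 0.2 s.
3. the shutter is at the mark, held by the fingers (value of joint shutter between 0.027 and 0.037 m and contact force between the fingers and shutter_knob above 3 N), for 0.3 s.
At the end, for the whole second after the job is handed in: The shutter rod is held still by the fingers on its knob (more than 3 N), 27 to 37 mm out (the green ring is fully out at 30 mm); the red key stands in the key switch (tip at least 16 mm below the mouth, within 4 mm of its axis), let go, and the switch is at ON (beyond 0.95 rad) (all of step 3 and velocity of joint shutter between -0.01 and 0.01 m/s and value of joint keyswitch above 0.95 rad and z of laser_key_tip in the frame of keyhole below -0.016 m and horizontal distance between laser_key_tip and keyhole below 0.004 m and contact force between the fingers and laser_key below 0.1 N); the arm keeps its last pose, push and grip.
It fails at once if the blue key is moved by more than 20 mm (distance of blue_key from where it was at the start of the episode above 0.02 m).
It fails at once if another thing on the bench is moved by more than 30 mm (distance of any of phone, highlighter, tape_roll, amber_bottle, vial_rack, carton, hygrometer from where it was at the start of the episode above 0.03 m).
It also fails if it takes over 64 s, if anything falls off the work surface, if the arm or the gripper's body presses on something with over 40 N, if the wrist force passes 120 N, or if a joint passes its speed limit or range.

## Working session

There is one attempt and no reset: what is moved stays moved. The work goes in short steps, each a Python script; the robot and the scene stay as the last script left them, time stands still between calls to the robot, and variables do not carry over. Pictures are saved under pics/ and viewed, at most 10 in all, crops included, and the job is handed in when it is done.

```bash
mkdir -p pics; ls; python3 - <<'E'
from bench import manip
import cv2,numpy as np
for c in("side","top"):
    p,d=manip.grab_frame(c); cv2.imwrite(f"pics/{c}0.png",p[:,:,::-1]); np.save(f"pics/{c}0.npy",d)
    k=manip.get_calibration(c); print(c,k)
    for n in("laser","key_block","laser_key","blue_key","keyhole","shutter_knob","laser_key_tip"):
        print(n,[(np.round(r["at"],4),round(r["confidence"],2)) for r in manip.look_for(c,n)[:3]])
print(manip.current_time(),manip.current_tcp_rot())
E
```

```text
pics
side {'camera_matrix': array([[381.01932304,   0.        , 317.66386352],
       [  0.        , 381.01932304, 197.06332137],
       [  0.        ,   0.        ,   1.        ]]), 'k1': -0.03577124319661567, 'R': array([[-0.97969569, -0.20047815, -0.00220383],
       [-0.0958473 ,  0.47798427, -0.87312332],
       [ 0.17609555, -0.85518393, -0.48749442]]), 't': array([0.54763879, 0.19052727, 0.99381193])}
laser [(array([ 0.6915, -0.0109,  0.1337]), 0.72)]
key_block [(array([0.4627, 0.3297, 0.0326]), 0.7)]
laser_key [(array([0.4432, 0.3262, 0.0607]), 0.65), (array([ 0.6969, -0.012 ,  0.1354]), 0.65)]
blue_key [(array([0.4922, 0.3124, 0.0633]), 0.74)]
keyhole [(array([0.4386, 0.1338, 0.0135]), 0.52)]
shutter_knob []
laser_key_tip [(array([0.4395, 0.3304, 0.0648]), 0.68)]
top {'camera_matrix': array([[400.76130123,   0.        , 322.02014259],
       [  0.        , 400.76130123, 204.44967044],
       [  0.        ,   0.        ,   1.        ]]), 'k1': -0.09600349966861385, 'R': array([[ 0.00403468, -0.99990528,  0.01315871],
       [-0.9963182 , -0.00514641, -0.08557784],
       [ 0.08563746, -0.01276499, -0.99624459]]), 't': array([-0.03634124,  0.57633887,  1.24954819])}
laser [(array([ 0.7018, -0.1276,  0.1478]), 0.75)]
key_block [(array([0.4641, 0.3106, 0.0346]), 0.78)]
laser_key []
blue_key [(array([0.4913, 0.3054, 0.0778]), 0.62), (array([ 0.6093, -0.404 ,  0.0655]), 0.52)]
keyhole []
shutter_knob []
laser_key_tip []
0.8 [[-9.06111124e-01  4.23039750e-01 -1.94589294e-05]
 [ 4.23039751e-01  9.06111124e-01 -1.78109060e-05]
 [ 1.00972312e-05 -2.43705607e-05 -1.00000000e+00]]
```

View pics/top0.png

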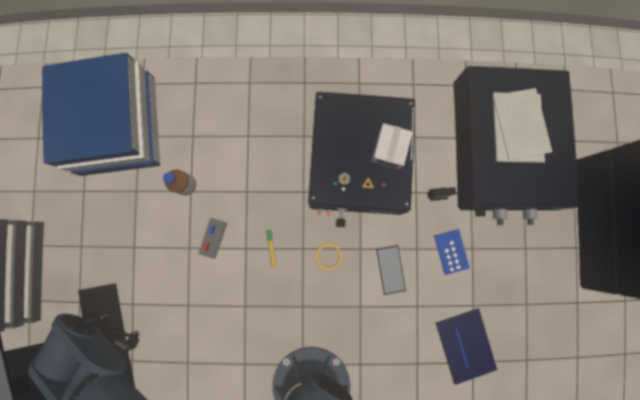

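View pics/side0.png

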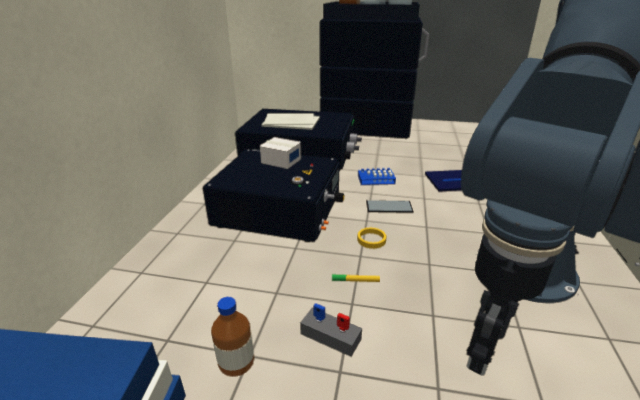

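The top view shows the red key at about (206,247), blue at (213,229), the switch at (344,179) and the knob at (340,222). In the side view the red key is at (343,321), the switch at (297,181) and the knob at (339,197). Next I'll enlarge those areas.

```bash
cat > h.py <<'E'
from bench import manip
import cv2,numpy as np
def unproj(c,uv,z=None,depth=None):
    "pixel -> world at height z (or at depth along the axis)"
    k=manip.get_calibration(c); R,t=k["R"],k["t"]
    x=cv2.undistortPoints(np.float64(uv).reshape(-1,1,2),k["camera_matrix"],np.array([k["k1"],0,0,0.]))[:,0]
    d=np.c_[x,np.ones(len(x))]@R; o=-R.T@t
    s=(z-o[2])/d[:,2] if depth is None else np.asarray(depth)
    return o+d*s[:,None]
def proj(c,X):
    k=manip.get_calibration(c); 
    return cv2.projectPoints(np.float64(X).reshape(-1,1,3),cv2.Rodrigues(k["R"])[0],k["t"],k["camera_matrix"],np.array([k["k1"],0,0,0.]))[0][:,0]
def crop(p,x,y,w,h,s): 
    return cv2.resize(p[y:y+h,x:x+w],None,fx=s,fy=s,interpolation=cv2.INTER_CUBIC)
E
python3 - <<'E'
from h import *
T=cv2.imread("pics/top0.png");S=cv2.imread("pics/side0.png")
a=[crop(T,190,210,50,37+13,8)[:300*8//8+100],crop(T,315,165,50,50,8)]
b=[crop(S,290,295,80,60,5),crop(S,275,160,80,60,5)]
im=np.vstack([np.hstack([cv2.resize(i,(400,300 if 0 else 300)) for i in b]),np.hstack([cv2.resize(i,(300,300)) for i in a]+[np.zeros((300,200,3),np.uint8)])])
cv2.imwrite("pics/m1.png",cv2.convertScaleAbs(im,alpha=1.6))
p,d=T,np.load("pics/top0.npy")
for c,I in(("top",T),("side",S)):
    D=np.load(f"pics/{c}0.npy")
    h=cv2.cvtColor(I,cv2.COLOR_BGR2HSV)
    for n,m in(("red",((h[...,0]<8)|(h[...,0]>172))&(h[...,1]>140)&(h[...,2]>70)),("blue",(abs(h[...,0].astype(int)-112)<10)&(h[...,1]>150)&(h[...,2]>60))):
        _,l,st,ce=cv2.connectedComponentsWithStats(m.astype(np.uint8))
        for i in range(1,len(st)):
            if 3<st[i,4]<400: 
                q=unproj(c,np.argwhere(l==i)[:,::-1],depth=D[l==i]); print(c,n,ce[i].round(2),st[i],q.mean(0).round(4),np.ptp(q,0).round(3))
# laser deck fit from top depth
v,u=np.mgrid[0:400,0:640]; q=unproj("top",np.c_[u.ravel(),v.ravel()],depth=d.ravel())
m=(abs(q[:,2]-.15)<.006)&(abs(u.ravel()-360)<62)&(abs(v.ravel()-155)<70)
print(cv2.minAreaRect(q[m][:,:2].astype(np.float32)),m.sum(), q[m][:,2].mean())
m=(q[:,2]>.02)&(q[:,2]<.045)&(abs(u.ravel()-212)<25)&(abs(v.ravel()-238)<30)
print(cv2.minAreaRect(q[m][:,:2].astype(np.float32)),m.sum(), q[m][:,2].mean(),np.median(q[m][:,2]))
E
```

```text
top red [205.  246.5] [204 244   3   6  10] [0.4419 0.3221 0.0773] [0.015 0.009 0.011]
side red [311.5 164.5] [311 164   2   2   4] [ 0.6217 -0.2105  0.1531] [0.005 0.019 0.005]
side red [342.81 321.57] [337 313  13  18 166] [0.4401 0.331  0.0672] [0.073 0.551 0.612]
side blue [374.81 178.16] [359 170  36  15 331] [ 0.4272 -0.4053  0.0292] [0.136 1.349 0.65 ]
side blue [226.39 305.66] [218 297  17  18 251] [0.6356 0.4227 0.1615] [0.275 0.469 0.506]
side blue [318.93 311.8 ] [314 304  11  17 133] [0.4924 0.3118 0.064 ] [0.022 0.011 0.037]
side blue [171.78 387.6 ] [164 376  15  24 138] [0.7012 0.5302 0.064 ] [0.333 0.363 0.597]
((0.7261031270027161, -0.15061995387077332), (0.29931363463401794, 0.3396875262260437), 86.40338897705078) 9951 0.15060384955299586
((0.46919360756874084, 0.3150941729545593), (0.05291062593460083, 0.1179206594824791), 72.06741333007812) 539 0.03446150226010814 0.03482116556752146
```

View pics/m1.png

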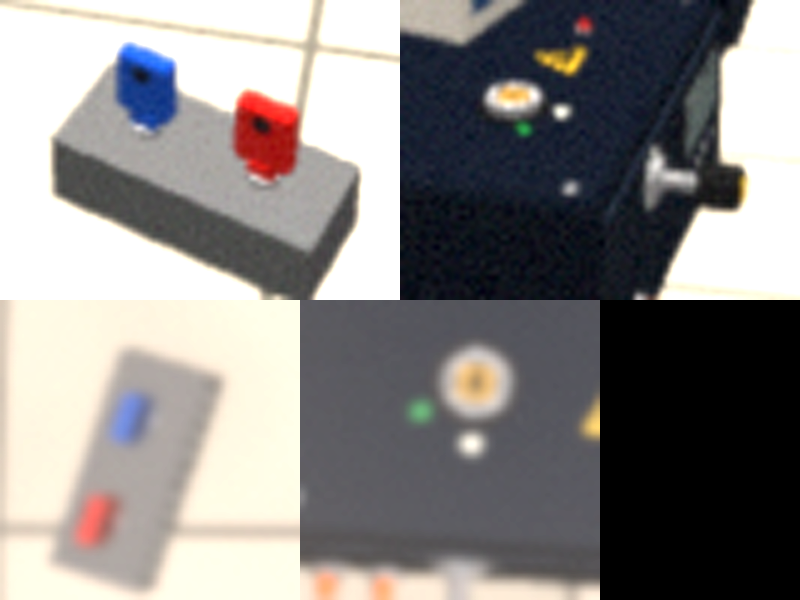

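The enlarged crops show the red key at the near end of the block. The bezel centre is at about (344.0,178.0) in the top view and (297.2,179.1) in the side view. I'll compare these with the depth fits and check that the planned poses are reachable.

```bash
cat >> h.py <<'E'
def Rd(yaw): # tool down, tool x along yaw
    c,s=np.cos(yaw),np.sin(yaw); return np.array([[c,s,0],[s,-c,0],[0,0,-1.]])
E
python3 - <<'E'
from h import *
print("bezel",unproj("top",[[344.0,178.0]],.1585),unproj("side",[[297.2,179.1]],.1585))
for n,pt in(("white",(( 471-300+.5)/6-.5+315,(444-300+.5)/6-.5+165)),("green",((420-300+.5)/6-.5+315,(411-300+.5)/6-.5+165))): print(n,unproj("top",[pt],.151))
print("white s",unproj("side",[[(561-400+.5)/5-.5+275,111.5/5-.5+160]],.151))
a=np.deg2rad(-17.93)
def bow(x,y):
    c,s=np.cos(a),np.sin(a); B=np.array([[i,j,k] for i in(-.013,.013) for j in(-.005,.005) for k in(.045,.077)])
    return np.c_[x+B[:,0]*c-B[:,1]*s,y+B[:,0]*s+B[:,1]*c,B[:,2]]
def cen(c,x,y):
    h=cv2.convexHull(proj(c,bow(x,y)).astype(np.float32)); m=cv2.moments(h); return np.array([m["m10"],m["m01"]])/m["m00"]
for c in("top","side"):
    I=cv2.imread(f"pics/{c}0.png").astype(int); b,g,r=I[...,0],I[...,1],I[...,2]
    w=np.clip(r-np.maximum(g,b)-(45 if c=="top" else 35),0,60).astype(float)
    cx,cy=(206,247) if c=="top" else (343,321); M=np.zeros_like(w); M[cy-14:cy+15,cx-14:cx+15]=1; w*=M
    v,u=np.mgrid[0:400,0:640]; o=np.array([(w*u).sum(),(w*v).sum()])/w.sum(); print(c,o,(w>5).sum(),"pred",cen(c,.4430,.3236))
    from scipy.optimize import fsolve
    print(fsolve(lambda q:cen(c,*q)-o,[.443,.3236]))
for p,y in(([.443,.3236,.12],-.313),([.639,-.095,.24],-.11),([.639,-.095,.166],-1.3),([.514,-.09,.09],-.063)):
    for k in(0,np.pi): print(p,y,k,manip.inverse_kinematics(p,Rd(y+k)))
E
```

```text
bezel [[ 0.64142927 -0.0946716   0.1585    ]] [[ 0.63776002 -0.09030807  0.1585    ]]
white [[ 0.61179972 -0.0925028   0.151     ]]
green [[ 0.62761038 -0.0680093   0.151     ]]
white s [[ 0.60996887 -0.09328037  0.151     ]]
top [204.9921875  246.30989583] 29 pred [205.91792485 246.07525969]
[0.443  0.3236]
side [342.81353265 321.0481061 ] 188 pred [341.79859831 320.71790138]
[0.44086738 0.32405844]
[0.443, 0.3236, 0.12] -0.313 0 [ 5.46024463e-01  4.54032318e-01  1.73594539e+00 -4.44089210e-16
  9.51614942e-01  2.42982079e+00]
[0.443, 0.3236, 0.12] -0.313 3.141592653589793 [ 5.46024463e-01  4.54032318e-01  1.73594539e+00 -4.44089210e-16
  9.51614942e-01 -7.11771864e-01]
[0.639, -0.095, 0.24] -0.11 0 [-2.19629897e-01  5.00001137e-01  1.34309553e+00 -4.44089210e-16
  1.29849598e+00  1.46116643e+00]
[0.639, -0.095, 0.24] -0.11 3.141592653589793 [-2.19629897e-01  5.00001137e-01  1.34309553e+00 -4.44089210e-16
  1.29849598e+00 -1.68042622e+00]
[0.639, -0.095, 0.166] -1.3 0 [-2.19629897e-01  5.64693143e-01  1.42419329e+00 -4.44089210e-16
  1.15270623e+00  2.65116643e+00]
[0.639, -0.095, 0.166] -1.3 3.141592653589793 [-2.19629897e-01  5.64693143e-01  1.42419329e+00 -4.44089210e-16
  1.15270623e+00 -4.90426224e-01]
[0.514, -0.09, 0.09] -0.063 0 [-2.62569616e-01  4.56403330e-01  1.82597702e+00 -4.44089210e-16
  8.59212305e-01  1.37122671e+00]
[0.514, -0.09, 0.09] -0.063 3.141592653589793 [-2.62569616e-01  4.56403330e-01  1.82597702e+00 -4.44089210e-16
  8.59212305e-01 -1.77036594e+00]<stdin>:17: RuntimeWarning: The iteration is not making good progress, as measured by the 
 improvement from the last ten iterations.
```

```bash
python3 - <<'E'
from h import *
a=np.deg2rad(-17.93)+np.pi
x,y=.442,.3238
manip.set_gripper(0.5,40)
manip.move_ptp([x,y,.13],Rd(a)); manip.move_l([x,y,.043],max_speed=.1)
f0=manip.current_force()
manip.set_gripper(0,50)
print("grip",manip.current_grip_width(),manip.current_grip_force(),manip.current_force()-f0, manip.current_ee_pos())
manip.move_l([x,y,.13],max_speed=.1)
print(manip.current_force(),manip.current_grip_width())
manip.move_ptp([.640,-.094,.26],Rd(-.11+np.pi))
manip.move_l([.640,-.094,.205],max_speed=.1)
for c in("side","top"):
    p,d=manip.grab_frame(c); cv2.imwrite(f"pics/{c}1.png",p[:,:,::-1]); np.save(f"pics/{c}1.npy",d)
print(manip.current_ee_pos(),manip.current_force(),manip.current_time())
S=cv2.imread("pics/side1.png"); 
uv=proj("side",[[.640,-.094,.205-.028],[.640,-.094,.158]]); print(uv)
im=cv2.convertScaleAbs(crop(S,255,120,80,75,8)[:, :],alpha=1.7); cv2.imwrite("pics/m2.png",im)
E
```

```text
grip 0.09486263428261485 50.86376130580902 [-2.1309903   0.23701646  5.24132931] [0.44230037 0.32399516 0.04353409]
[ 1.06691774 -0.24866412  0.05038915] 0.09824447551594952
[ 0.64040077 -0.09405338  0.20588991] [-0.78714984  0.09331577  0.45159497] 7.3667
[[296.58238901 172.73655241]
 [296.77135417 178.63203642]]
```

View pics/m2.png

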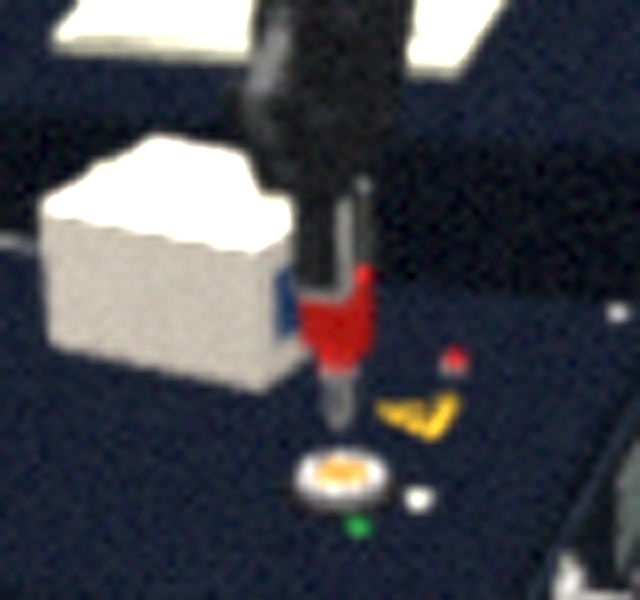

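The tip shows at (297.2,172.7) and the plug at (297.2,178.6), so the key sits directly above the switch. I'll lower it in small steps while watching the force.

```bash
cat >> h.py <<'E'
def down(x,y,z0,z1,step=.002,lim=12):
    for z in np.arange(z0,z1-1e-6,-step):
        manip.move_l([x,y,z],max_speed=.05); f=manip.current_force(); print(round(z,4),manip.current_ee_pos().round(4),f.round(1),manip.current_ft_torque().round(2))
        if f[2]>lim: return z
    return None
E
python3 - <<'E'
from h import *
print(down(.640,-.094,.190,.166),manip.current_time(),manip.current_grip_width())
E
```

```text
0.19 [ 0.6399 -0.0939  0.1896] [ 0.1 -0.7 -0.1] [-0.02 -0.01  0.01]
0.188 [ 0.64  -0.094  0.188] [ 0.6  0.3 -0.3] [0.04 0.02 0.05]
0.186 [ 0.64   -0.094   0.1859] [0.1 0.7 0.2] [ 0.06 -0.02 -0.03]
0.184 [ 0.6399 -0.094   0.1838] [-0.6  0.1 -0. ] [ 0.   -0.07 -0.07]
0.182 [ 0.6399 -0.094   0.1818] [ 0.  -0.3  0.5] [ 0.04 -0.02  0.01]
0.18 [ 0.6399 -0.094   0.1798] [ 0.3 -0.2  0.2] [ 0.   -0.03  0.07]
0.178 [ 0.6399 -0.094   0.1778] [ 0.1  0.1 -0.9] [-0.03  0.05 -0.02]
0.176 [ 0.6399 -0.094   0.1758] [ 1.1 -0.7 -0.4] [0.01 0.05 0.02]
0.174 [ 0.6399 -0.094   0.1739] [ 0.1 -0.2 -0.3] [-0.05 -0.01  0.05]
0.172 [ 0.6399 -0.094   0.1719] [-0.  -0.6  0.2] [ 0.    0.04 -0.02]
0.17 [ 0.6399 -0.094   0.1698] [ 0.3  0.8 -0.7] [0.01 0.03 0.02]
0.168 [ 0.6399 -0.094   0.1678] [-0.5 -0.  -0.6] [ 0.01  0.   -0.02]
0.166 [ 0.6404 -0.0941  0.1666] [-0.5 -0.   3.4] [-0.02  0.08  0.02]
None 10.8167 0.09476781031014028
```

It's seated: the collar makes contact at z = 0.166. Now I'll turn it clockwise while watching the torque.

```bash
python3 - <<'E'
from h import *
manip.dwell(.4)
x,y,z=.640,-.094,.166
for w in list(np.arange(-.3,-1.1,-.2))+list(np.arange(-1.1,-1.42,-.04)):
    manip.move_l([x,y,z],Rd(w+np.pi),max_speed=.05)
    R=manip.current_tcp_rot(); t=manip.current_ft_torque()
    print(round(w,2),round(np.arctan2(-R[1,0],-R[0,0]),3),manip.current_force().round(1),t.round(2),round(manip.current_time(),2))
    if abs(t[2])>.6: break
E
```

```text
-0.3 -0.3 [-0.1 -0.9  5.3] [ 0.04 -0.02 -0.03] 11.56
-0.5 -0.501 [-0.1 -0.7  6.5] [-0.17  0.11 -0.  ] 11.91
-0.7 -0.701 [-0.3 -1.4  6.2] [-0.27  0.21  0.05] 12.26
-0.9 -0.901 [-1.6 -1.7  5.5] [-0.36  0.31  0.07] 12.61
-1.1 -1.1 [-2.4 -1.1  6.7] [-0.41  0.49  0.04] 12.96
-1.14 -1.14 [-1.7 -2.4  6.7] [-0.41  0.48 -0.  ] 13.21
-1.18 -1.18 [-1.9 -1.6  7.2] [-0.41  0.52  0.03] 13.46
-1.22 -1.22 [-2.1 -3.   6.2] [-0.44  0.56  0.06] 13.71
-1.26 -1.26 [-2.6 -2.1  8.1] [-0.5   0.63  0.05] 13.96
-1.3 -1.3 [-3.5 -1.8  6.5] [-0.43  0.61  0.07] 14.21
-1.34 -1.34 [-3.5 -2.6  6.9] [-0.45  0.65  0.09] 14.46
-1.38 -1.38 [-4.8 -2.4  6.9] [-0.34  0.7   0.1 ] 14.71
```

```bash
python3 - <<'E'
from h import *
print(manip.current_grip_width(),manip.current_grip_force(),manip.current_ee_pos())
p,d=manip.grab_frame("side"); a=cv2.convertScaleAbs(crop(p[:,:,::-1],265,130,70,65,8),alpha=2); 
cv2.imwrite("pics/m3.png",a)
E
```

```text
0.0943700091069219 51.05945885181427 [ 0.63977023 -0.09451614  0.16653768]
```

View pics/m3.png

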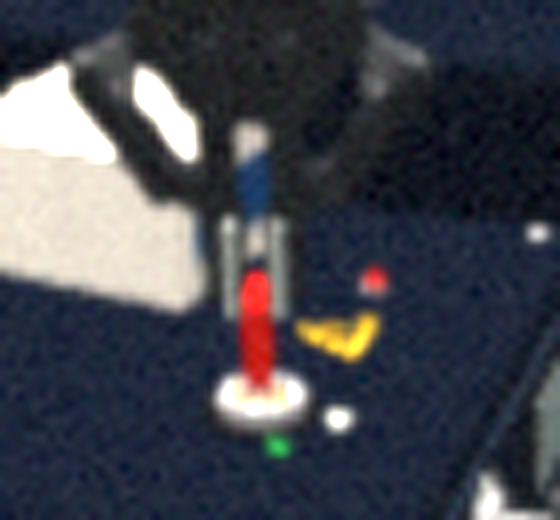

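The picture shows the red key edge-on in the bezel at (297,178), still between the pads. I'll tighten the grip so the pads square up to the bow, then check the torque for the stop.

```bash
python3 - <<'E'
from h import *
def tq(): return np.mean([manip.current_ft_torque() for _ in range(20)],0).round(3)
print(tq()); manip.set_gripper(0,100); print(tq(),manip.current_grip_width())
for w in(-1.42,-1.46,-1.50):
    manip.move_l([.640,-.094,.166],Rd(w+np.pi),max_speed=.05)
    manip.dwell(.1); print(w,tq(),manip.current_force().round(1),manip.current_grip_width())
E
```

```text
[-0.391  0.716  0.089]
[-0.363  0.792  0.115] 0.0783429496110219
-1.42 [-0.443  0.791  0.131] [-4.3 -1.2  8.2] 0.07816709451980658
-1.46 [-0.265  0.954  0.043] [-4.6 -1.1  9.8] 0.07614941668221295
-1.5 [-0.211  0.996  0.159] [-4.5 -0.9  9. ] 0.07800813310060595
```

```bash
python3 - <<'E'
from h import *
manip.set_gripper(0.4,50)
manip.move_l([.640,-.094,.30],max_speed=.12)
manip.move_ptp([.45,-.085,.28],Rd(-.063+np.pi))
ps=[]
for c,(x,y,w,h) in(("side",(270,150,50,50)),("top",(320,155,50,50))):
    p,d=manip.grab_frame(c); cv2.imwrite(f"pics/{c}3.png",p[:,:,::-1]); ps.append(crop(p[:,:,::-1],x,y,w,h,8))
cv2.imwrite("pics/m4.png",cv2.convertScaleAbs(np.hstack(ps),alpha=1.8))
print(manip.current_time(),manip.current_force())
E
```

```text
19.125 [ 0.13042783 -0.19497557  0.29298696]
```

View pics/m4.png

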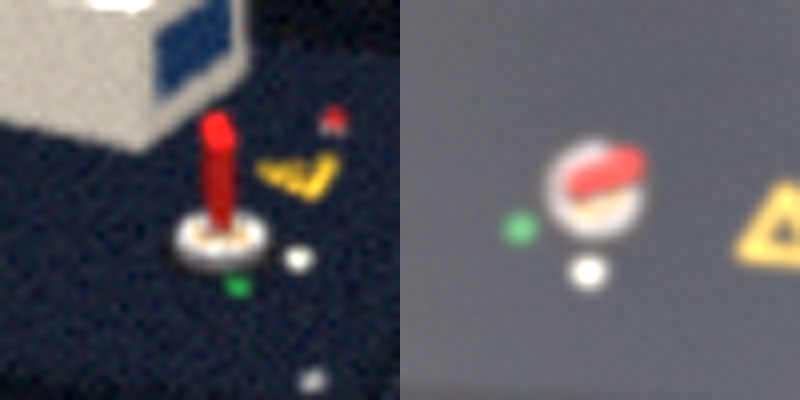

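The switch and key are clear of the gripper. In the top view the bow points about 69° clockwise, close to the green dot line. I'll measure that angle more precisely.

```bash
python3 - <<'E'
from h import *
def ang(I):
    I=I.astype(int); r=I[...,2]-np.maximum(I[...,0],I[...,1]); w=np.zeros(r.shape); s=np.s_[168:186,335:356]; w[s]=np.clip(r[s]-12,0,None)
    v,u=np.mgrid[0:400,0:640]; m=w>0; q=unproj("top",np.c_[u[m],v[m]],.2)[:,:2]; W=w[m]
    C=np.cov(q.T,aweights=W); l,V=np.linalg.eigh(C); d=V[:,1]; d=d*np.sign(d[0]); return np.arctan2(d[1],d[0]),np.average(q,axis=0,weights=W),np.sqrt(l)
A=[ang(cv2.imread("pics/top3.png"))]
for _ in range(4): A.append(ang(manip.grab_frame("top")[0][:,:,::-1]))
for a in A: print(a)
E
```

```text
(np.float64(-1.1466500080025), array([ 0.63981682, -0.09515382]), array([0.00381329, 0.00755005]))
(np.float64(-1.145142182572331), array([ 0.63981129, -0.09514791]), array([0.00380336, 0.00753136]))
(np.float64(-1.145653729660745), array([ 0.63981084, -0.09515704]), array([0.0038131 , 0.00753454]))
(np.float64(-1.148399733077301), array([ 0.63981992, -0.09515234]), array([0.00380443, 0.00754821]))
(np.float64(-1.1446416917739386), array([ 0.63979437, -0.09514308]), array([0.00380632, 0.00754126]))
```

```bash
python3 - <<'E'
from h import *
def model(c,yaw,x=.640,y=-.0945,s=8,box=None):
    B=np.array([[i,j,k] for i in(-.013,.013) for j in(-.005,.005) for k in(.168,.2)]); co,si=np.cos(yaw),np.sin(yaw)
    P=np.c_[x+B[:,0]*co-B[:,1]*si,y+B[:,0]*si+B[:,1]*co,B[:,2]]
    h=cv2.convexHull(proj(c,P).astype(np.float32))[:,0]; m=cv2.moments(h); a=m["m00"]
    return np.array([m["m10"]/a,m["m01"]/a]),np.array([m["mu20"],m["mu11"],m["mu02"]])/a
def obs(c,I,sl):
    I=I.astype(float); r=I[...,2]-np.maximum(I[...,0],I[...,1]); w=np.zeros(r.shape); w[sl]=np.clip(r[sl]-12,0,None)
    v,u=np.mgrid[0:400,0:640]; W=w.sum(); cx,cy=(w*u).sum()/W,(w*v).sum()/W
    return np.array([cx,cy]),np.array([(w*(u-cx)**2).sum(),(w*(u-cx)*(v-cy)).sum(),(w*(v-cy)**2).sum()])/W
def th(m): return .5*np.arctan2(2*m[1],m[0]-m[2])
for c,sl in(("top",np.s_[168:186,335:356]),("side",np.s_[160:181,290:305])):
    o=obs(c,cv2.imread(f"pics/{c}3.png"),sl); print(c,o,th(o[1]))
    for y in np.arange(-1.0,-1.32,-.05): q=model(c,y); print("  ",round(y,2),q[0].round(2),q[1].round(2),th(q[1]).round(3))
# apparent yaw check with the initial picture: block key at -0.313
E
```

```text
top (array([345.19087   , 176.30863381]), array([ 6.36416408, -1.97025528,  2.70229727])) -0.4110169751154384
   -1.0 [344.59 177.06] [ 6.82 -3.54  4.13] -0.604
   -1.05 [344.59 177.07] [ 7.1  -3.33  3.81] -0.556
   -1.1 [344.6  177.07] [ 7.34 -3.08  3.52] -0.508
   -1.15 [344.6  177.07] [ 7.56 -2.82  3.25] -0.459
   -1.2 [344.6  177.07] [ 7.75 -2.54  3.01] -0.41
   -1.25 [344.6  177.07] [ 7.9  -2.24  2.81] -0.361
   -1.3 [344.6  177.07] [ 8.02 -1.93  2.64] -0.311
side (array([296.97479197, 169.73837494]), array([ 1.57768076,  0.8242909 , 17.11926647])) 1.5179561612854546
   -1.0 [296.59 170.47] [ 2.87  1.72 13.56] 1.415
   -1.05 [296.58 170.47] [ 2.51  1.59 13.86] 1.434
   -1.1 [296.58 170.47] [ 2.17  1.44 14.2 ] 1.453
   -1.15 [296.58 170.48] [ 1.85  1.26 14.57] 1.473
   -1.2 [296.58 170.48] [ 1.55  1.05 14.99] 1.493
   -1.25 [296.58 170.48] [ 1.29  0.81 15.47] 1.514
   -1.3 [296.57 170.49] [ 1.05  0.53 16.04] 1.536
```

The moment fit puts the key at about -1.20 to -1.25 rad. That leaves the plug at 1.0 rad or more, so it's ON. Next is the shutter knob.

```bash
python3 - <<'E'
from h import *
print("knob top",unproj("top",[[340.5,222.5]],.125))
for c in("top","side"): print([(r["at"],r["confidence"]) for r in (manip.grab_frame(c),manip.look_for(c,"shutter_knob"))[1][:2]])
yw=-.063; ux=np.array([np.cos(yw),np.sin(yw),0]); k=np.array([.5150,-.0868,.097]); R=Rd(yw+np.pi)
manip.set_gripper(.65,60)
manip.move_ptp(k+[0,0,.08],R); manip.move_l(k,max_speed=.08)
print("f",manip.current_force().round(1),manip.current_ee_pos())
manip.set_gripper(0,60)
print("grip",manip.current_grip_width(),manip.current_grip_force(),manip.current_force().round(1))
for s in(.004,.012,.020,.028,.032):
    manip.move_l(k-s*ux,max_speed=.03); manip.dwell(.1); print(s,((k-manip.current_ee_pos())@ux).round(4),manip.current_force().round(1))
print(manip.current_time(),manip.current_grip_force())
p,d=manip.grab_frame("side"); q,_=manip.grab_frame("top")
cv2.imwrite("pics/m5.png",cv2.convertScaleAbs(np.hstack([crop(p[:,:,::-1],280,150,80,80,5),crop(q[:,:,::-1],310,165,80,80,5)]),alpha=1.8))
E
```

```text
knob top [[ 0.51525529 -0.08660961  0.125     ]]
[]
[([0.5162, -0.08, 0.1157], 0.48)]
f [ 0.8 -0.2  1. ] [ 0.51531442 -0.08688185  0.09746531]
grip 0.21205022101562734 54.032712263360736 [-5.5  7.2 19.8]
0.004 0.0011 [ 5.4 10.3 15.7]
0.012 0.0089 [ 6.   9.7 15.9]
0.02 0.0167 [ 6.7 10.6 14.9]
0.028 0.0245 [ 7.6 10.2 15.8]
0.032 0.0284 [ 8.1 10.8 14.8]
24.4 53.09737527393736
```

View pics/m5.png

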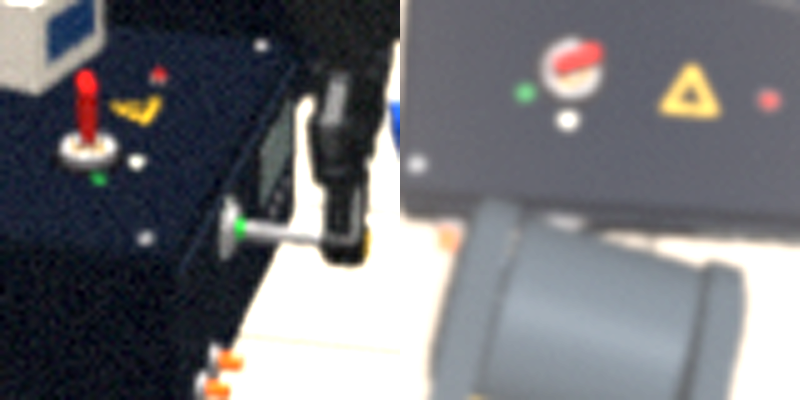

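The side view shows green at the bush face, about (327,195) in the full image, and the key still standing in the switch. I'll pull out further in 1 mm steps and watch for the ring's green signal to stop growing.

```bash
python3 - <<'E'
from h import *
yw=-.063; ux=np.array([np.cos(yw),np.sin(yw),0]); k=np.array([.5150,-.0868,.097])
def g():
    G=[];U=[]
    for _ in range(4):
        I=manip.grab_frame("side")[0].astype(float); r=np.clip(I[...,1]-np.maximum(I[...,0],I[...,2])-8,0,None)[188:204,320:342]; G.append(r.sum()); U.append((r*np.arange(320,342)).sum()/r.sum())
    return np.mean(G).round(1),np.mean(U).round(2)
def rep(s): print(s,((k-manip.current_ee_pos())@ux).round(4),np.mean([manip.current_force() for _ in range(15)],0).round(2),g())
rep(.032)
for s in(.033,.034,.035,.036,.037):
    manip.move_l(k-s*ux,max_speed=.03); manip.dwell(.1); rep(s)
front=.5*0; X=[.726,-.1506,0]
Q=lambda d:(np.array(X)+(-.170-.0-d)*ux+.05*np.array([-ux[1],ux[0],0])+[0,0,.115])
print("px at 0,5,10,15,20mm ahead of front",[proj("side",Q(d)).round(2).tolist() for d in(0,.005,.01,.015,.02)])
E
```

```text
0.032 0.0284 [ 7.82 11.26 16.16] (np.float64(475.2), np.float64(327.58))
0.033 0.0294 [ 8.37 11.18 16.37] (np.float64(574.0), np.float64(327.71))
0.034 0.0303 [ 8.47 11.4  15.02] (np.float64(582.2), np.float64(327.91))
0.035 0.0313 [ 9.24 11.21 14.97] (np.float64(582.5), np.float64(328.31))
0.036 0.0323 [ 8.74 11.06 15.5 ] (np.float64(611.5), np.float64(328.6))
0.037 0.0333 [ 9.06 12.09 14.78] (np.float64(607.2), np.float64(328.93))
px at 0,5,10,15,20mm ahead of front [[[323.59, 194.83]], [[325.25, 195.04]], [[326.91, 195.26]], [[328.57, 195.47]], [[330.24, 195.69]]]
```

The green signal has levelled off, and the ring's centre now moves at the full rod rate of 0.33 px/mm. So the ring came fully out about 2–3 mm ago and the rod is at about 32–33 mm. I'll check that it's still and hand in.

```bash
python3 - <<'E'
from h import *
manip.dwell(.5); print(manip.current_ee_pos(),manip.current_joint_vel().round(4),manip.current_grip_force(),manip.current_time())
print(manip.sign_off())
E
```

```text
[ 0.48185753 -0.08395151  0.09949538] [ 0.0001  0.0014 -0.0007  0.0012  0.0009 -0.0007] 53.15114868921228 27.95
the job is handed in; nothing more can be done
None
```

The job is handed in at 28 s, with no verdict returned: the red key is fully in the switch, turned to ON and released, and the gripper is holding the shutter knob still at about 32–33 mm out with the green ring just clear; the ON angle and pull distance are my camera and force estimates.

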